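# Scrape the lead-glass chips off the dose bench plate

### The arm

A 7-joint arm with a two-finger parallel gripper is mounted at the origin on the work surface. World frame = base frame: x ahead of the robot, y to its left, z up, the work surface at z = 0. Lengths are in m, angles in rad, forces in N, time in s.
With the tool pointing down it reaches from about 0.4 to 0.75 m from the base axis. Payload 19.5 kg.
Tool frame: the origin (TCP) lies on the centre line of the jaws, within the pads' length; the fingertips stand 8 mm ahead of it and the grasp point (between the pads) lies 11 mm behind it; z points along the fingers, x is the direction in which the jaws open and shut, and the axes are right-handed (so a half turn about z gives the same grasp; the last joint's range is limited). The gripper opens to 85 mm and grips with 20 to 120 N. Pads are 22 mm wide; open, the fingers measure 114 mm over their backs; the gripper's body (76 mm by 85 mm) begins 54 mm behind the grasp point. The pads swing forward as they close: fully open they stand 13 mm farther back than shut.
Start: joints at [-1.259, 0.707, -0.028, 1.485, 0.022, 0.951, -0.075], TCP at [0.199, 0.539, 0.239] pointing down, gripper open.
Joint ranges: [-2.71, 2.71], [-0.32, 2.16], [-1.57, 1.52], [0, 2.45], [-1.46, 4.6], [0, 2.02], [-2.83, 2.83]. Speed limits (rad/s): [1.89, 1.89, 2.57, 2.57, 3.01, 3.01, 3.01].

### API

Orientations are given as a unit quaternion [x, y, z, w].
In Python, from workcell import * gives the robot as it stands. The module is installed in compiled form; this text tells all that it offers.
- The arm moves only by the tool step_arm, never from a script. Its argument "commands" is a list of rows, each a list of 7 numbers: the shift along the tool's x, y, z in mm, then the turn, a rotation vector about the tool's x, y, z in degrees, then the opening, from 0 (shut) to 1 (fully open). In form: [[x, y, z, rx, ry, rz, claw], ...]. A call has 1 to 5 rows; each row is the pose to reach, as a shift and turn from the pose commanded when the call began, along the tool's axes at that moment; what a row does not reach only later rows make up. A row lasts 1/10 s, in which the tool goes at most 50 mm and 8.59 degrees, less where a joint would pass 70% of its speed; a pose out of reach is approached as far as the arm can. A call with a gripper value outside its range is refused whole. The fingers move at their own pace and stop on an object; "force" is the grip in N (left out, the last holds). Time passes only in rows, so rows that repeat a pose let the fingers close. It gives the time, the measured TCP pose, the force and the opening at its end, in the units of the state.
- get_state(): the state, without advancing time (a new reading comes with each control period).
- snapshot(name): name is "scene" or "top" or "wrist"; returns the picture (480x640x3 uint8, blue, green, red); there is no depth.
- camera_model(name): a dict with "K" (3x3 intrinsics, pixels), "T" (4x4, takes a point from camera to world coordinates). Camera axes: x right, y down, z forward; pixel columns grow to the right and rows downward; lengths in m; the calibration is good to about 2 mm. A picture is of the moment at which its call begins: read the wrist's pose just before it. camera_model takes no time and is no camera call; for the wrist camera it gives the pose at the moment of the call.
- sign_off(): hands the job in, once; it reports no verdict.
The state is a dict: "clock": time; "joints": joint angles; "qvel": joint speeds; "joint_torque": joint torques, N m; "position": TCP position; "ee_rot": TCP orientation; "ft_force": force on the tool from outside, world axes, zero at the start; "ft_torque": the same for the moment, N m; "grip_width": opening from 0.0 (shut) to 1.0 (fully open).
Only numpy, scipy, OpenCV 4.12 (cv2) and the standard library are available. Lean on these libraries where they do the work, as an engineer would, in place of code of your own. Each camera call takes 0.05 s, during which the arm holds its last target.

### The job

Two amber chips of lead glass lie loose on the steel work plate of the dose bench. Take the blue scraper block, set its rubber edge down on the plate behind the chips and wipe both off into the yellow catch tray; the chips are sharp, so never touch them with the gripper. Then stand the scraper back upright on the bench about where you found it and let go.

Things in the scene. Friction and masses are not known exactly. Their poses are not given: they have to be found in the camera images.
- scraper: Blue block with black rubber underside, standing on the bench left or right of the plate (a white vial rack is on the other side). Foot 36 mm (its x) by 130 mm (its y), 30 mm high. On its middle an upright handle, 26 mm thick in x, 60 mm wide in y, 30 to 86 mm above the underside: grip from above across the 26 mm. 0.2 kg. Same when turned half round. Origin: centre of underside; z up.
- plate: Fixed steel plate with a yellow tray along one end. Origin: centre of the steel's underside, on the bench; z up, x towards the tray. Steel: 220 mm (x -110 to +110) by 200 mm (y), flat rimless top at 30 mm. Tray: x +110 to +200 mm, 200 mm wide, floor at 4 mm, 4 mm walls on the three outer sides, 22 mm high (lower than the steel).
- chip_a: Amber chip of lead glass, about 26 by 18 mm and 8 mm thick, 12 g, lying flat on the steel top at most 50 mm from the plate's centre along x and 36 mm along y. Origin: centre of its underside.
- chip_b: The other amber chip, of the same size and kind, at least 35 mm from the first.

How it is judged:
By the outcome, as a careful person would: the job done as asked, in the order asked, and still so for the second after the job is handed in, with the robot touching nothing.
It also fails if it takes over 56 s, if anything falls off the work surface, if the arm or the gripper's body presses on something with over 40 N, if the wrist force passes 120 N, or if a joint passes its speed limit or range.

## Working session

There is one attempt and no reset: what is moved stays moved. The work goes in short steps, Python scripts to look and compute and a tool call to move; the robot and the scene stay as the last step left them, time stands still between calls to the robot, and variables do not carry over. Pictures are saved under pics/ and viewed, and the job is handed in when it is done.

Besides the shell and the picture viewer there is one more tool, called after "Emit:" as name(argument=value, ...), one argument or row to a line, values as JSON. step_arm: Moves the arm, as the interface text tells. Its arguments: {"type":"object","properties":{"commands":{"type":"array"},"force":{"type":"number"}},"required":["commands"]}

```bash
mkdir -p pics; python3 - <<'E'
from workcell import *
import cv2
s=get_state();print(s)
for n in("scene","top"):
    cv2.imwrite(f"pics/{n}0.png",snapshot(n));m=camera_model(n);print(n,m["K"].tolist(),m["T"].round(4).tolist())
E
```

```text
{'clock': 0.0, 'joints': array([-1.25869437,  0.70707574, -0.02761924,  1.48499856,  0.02197848,
        0.9508782 , -0.07550612]), 'qvel': array([-0.00045041, -0.00263498,  0.0017105 ,  0.00089633,  0.00038339,
       -0.00144874, -0.00041544]), 'joint_torque': array([-1.67073622e-04, -8.83226323e+01,  1.23432197e+00, -2.36182433e+01,
        1.68374082e-02,  6.40357495e-03, -1.66312105e-05]), 'position': array([0.19912654, 0.53915447, 0.23884318]), 'ee_rot': array([ 8.20512702e-01,  5.71628049e-01, -4.30092037e-04,  3.08302297e-04]), 'ft_force': array([-0.52073194,  0.23351191, -0.65852048]), 'ft_torque': array([-0.03265926, -0.04109167, -0.03000888]), 'grip_width': 0.9979949274744893}
scene [[523.1828591521235, 0.0, 310.2401272470785], [0.0, 523.1828591521235, 239.79058836278386], [0.0, 0.0, 1.0]] [[0.2859, 0.6614, -0.6935, 1.2324], [0.9582, -0.1914, 0.2125, -0.1708], [0.0078, -0.7253, -0.6884, 0.7492], [0.0, 0.0, 0.0, 1.0]]
top [[580.891027573289, 0.0, 326.07416882734617], [0.0, 580.891027573289, 248.0874512989912], [0.0, 0.0, 1.0]] [[0.0277, -0.984, 0.1761, 0.3088], [-0.9996, -0.0278, 0.0022, 0.0345], [0.0027, -0.176, -0.9844, 1.358], [0.0, 0.0, 0.0, 1.0]]
```

View pics/scene0.png

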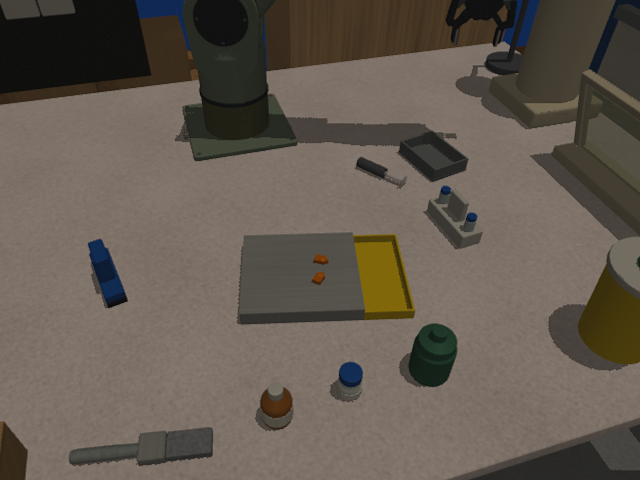

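View pics/top0.png

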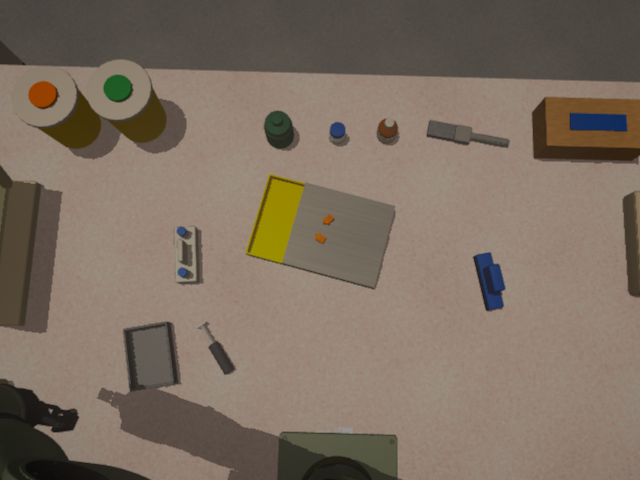

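The top view shows the plate near (335,232) with the tray on its left, chips at about (328,219) and (320,239), and the scraper at (489,281) on the right (-y). I'll enlarge these areas next.

```bash
python3 - <<'E'
import cv2
i=cv2.imread("pics/top0.png")
cv2.imwrite("pics/cp.png",cv2.resize(i[165:300,235:405],None,fx=4.4,fy=4.4,interpolation=cv2.INTER_CUBIC))
cv2.imwrite("pics/cs.png",cv2.resize(i[240:325,450:540],None,fx=7,fy=7,interpolation=cv2.INTER_CUBIC)[:600])
j=cv2.imread("pics/scene0.png")
cv2.imwrite("pics/cc.png",cv2.resize(j[225:325,60:140],None,fx=6,fy=6,interpolation=cv2.INTER_CUBIC)[:600])
E
```

```text
(no output)
```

View pics/cp.png

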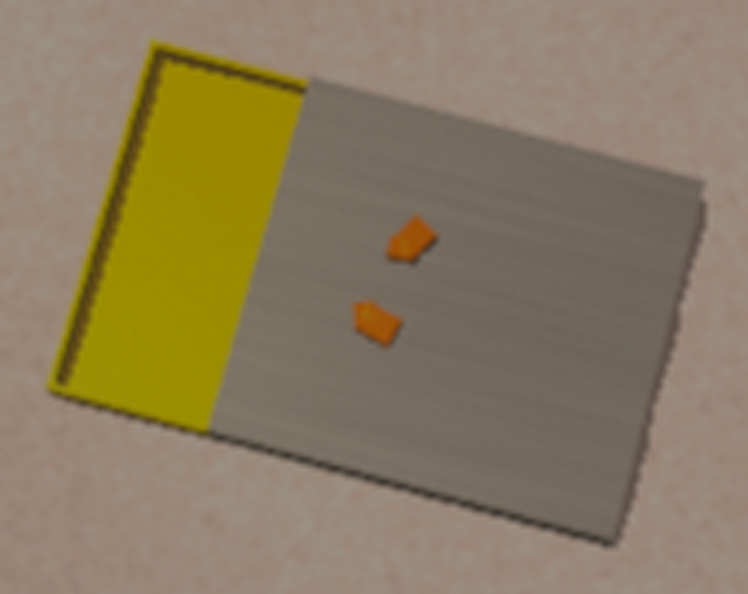

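View pics/cs.png

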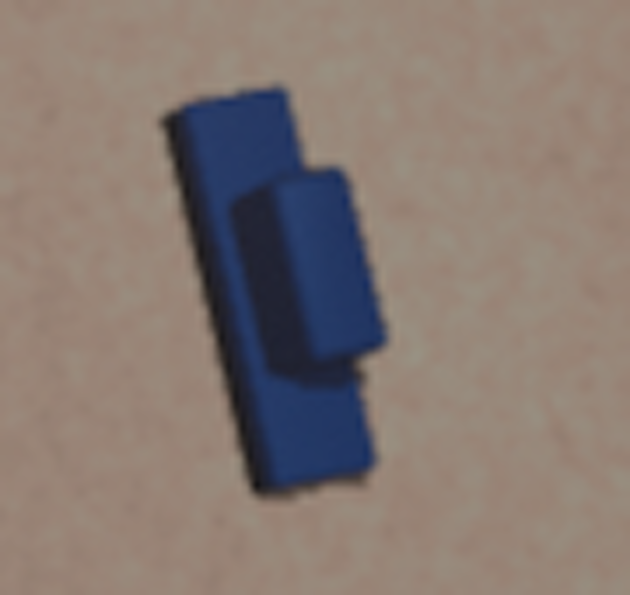

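View pics/cc.png

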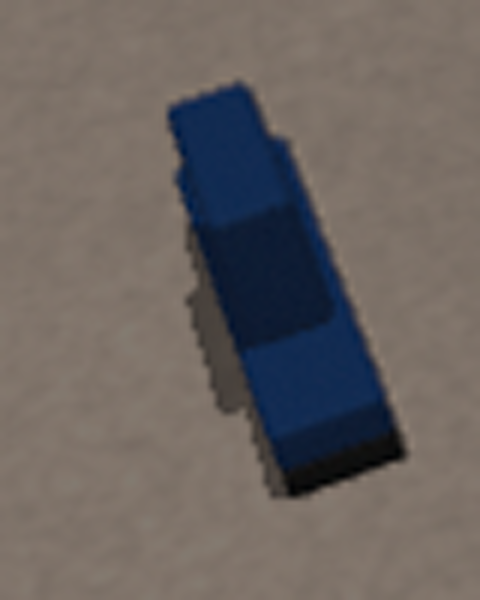

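```bash
cat > h.py <<'E'
import numpy as np, cv2
from scipy.optimize import least_squares
from workcell import camera_model
def ray(cam,uv,z,m=None):
    m=m or camera_model(cam);K,T=m["K"],m["T"]
    d=T[:3,:3]@np.linalg.solve(K,[uv[0],uv[1],1]);o=T[:3,3]
    return (o+d*(z-o[2])/d[2])
def un(c,o,s): return [o[0]+(c[0]+.5)/s-.5,o[1]+(c[1]+.5)/s-.5]
def fit(loc,W):  # W≈R loc + t
    loc=np.array(loc,float);W=np.array(W)[:,:2]
    a=loc-loc.mean(0);b=W-W.mean(0)
    th=np.arctan2((a[:,0]*b[:,1]-a[:,1]*b[:,0]).sum(),(a*b).sum())
    R=np.array([[np.cos(th),-np.sin(th)],[np.sin(th),np.cos(th)]])
    t=W.mean(0)-R@loc.mean(0)
    return t,th,((loc@R.T+t-W)*1000).round(1)
E
python3 - <<'E'
from h import *
P=[ray("top",un(c,(235,165),4.4),.03) for c in [(313,78),(703,183),(613,545),(210,432)]]
for l in ([(.11,-.1),(-.11,-.1),(-.11,.1),(.11,.1)],):
    t,th,r=fit(l,P); print("plate",t,np.degrees(th),r.tolist())
# tray left = +x ; which y sign: up in image = away
R=np.array([[np.cos(th),-np.sin(th)],[np.sin(th),np.cos(th)]])
for c in [(412,240),(377,323)]:
    w=ray("top",un(c,(235,165),4.4),.038)[:2]; print("chip",w,(R.T@(w-t)*1000).round(1))
F=[ray("top",un(c,(450,240),7),.03) for c in [(187,105),(285,90),(375,465),(270,485)]]
H=[ray("top",un(c,(450,240),7),.086) for c in [(275,182),(343,168),(386,345),(316,362)]]
lf=[(.018,.065),(-.018,.065),(-.018,-.065),(.018,-.065)];lf=[(-a,b) for a,b in lf]
# image left = +y world, up=+x world. local: y_local along image up (+x world), x_local = right (-y world)
lh=[(-.013,.03),(.013,.03),(.013,-.03),(-.013,-.03)]
for n,l,W in(("foot",lf,F),("handle",lh,H)):
    t,th,r=fit(l,W);print(n,t,np.degrees(th),r.tolist())
S=[ray("scene",un(c,(60,225),6),.086) for c in [(168,104),(242,83),(290,203),(207,228)]]
print(np.array(S).mean(0))
E
```

```text
plate [0.57956525 0.00804633] 76.23016433567281 [[-0.3, 1.1], [-0.4, -2.1], [1.0, -0.1], [-0.3, 1.1]]
chip [0.61341572 0.03427948] [ 33.5 -26.6]
chip [0.56813845 0.05147865] [39.5 21.4]
foot [ 0.48174622 -0.34039182] -78.31747651750437 [[0.9, 1.6], [2.2, -1.0], [-1.7, -0.7], [-1.5, 0.1]]
handle [ 0.48150496 -0.34081322] -77.75551821068551 [[0.9, 2.3], [1.4, -1.5], [-1.4, -2.1], [-0.9, 1.2]]
[ 0.48384194 -0.34106811  0.086     ]
```

```bash
cat >> h.py <<'E'
from scipy.spatial.transform import Rotation as Rn
from workcell import get_state
def down(yaw):
    y=np.radians(yaw);c,s=np.cos(y),np.sin(y)
    return Rn.from_matrix(np.array([[c,s,0],[s,-c,0],[0,0,-1]]))
def go(x,y,z,yaw):
    s=get_state();R=Rn.from_quat(s["ee_rot"]);d=R.inv().apply(np.array([x,y,z])-s["position"])*1000
    r=np.degrees((R.inv()*down(yaw)).as_rotvec())
    print("t",round(float(s["clock"]),2),"pos",s["position"].round(4),"F",s["ft_force"].round(1),"j7",s["joints"][6].round(2),"->",d.round(1),r.round(2))
E
python3 -c "
from h import *
go(.5,.1,.23,0)
go(.482,-.341,.2,-78)"
```

```text
t 0.1 pos [0.1991 0.5392 0.2389] F [-0.   0.7  0.5] j7 -0.08 -> [-307.7  434.4    9.2] [4.000e-02 5.000e-02 6.973e+01]
t 0.1 pos [0.1991 0.5392 0.2389] F [-0.   0.7  0.5] j7 -0.08 -> [-727.6  570.3   39.6] [7.0000e-02 2.0000e-02 1.4773e+02]
```

Emit:
step_arm(
  commands=[
    [-25,40,0,0,0,7,1],
    [-55,80,0,0,0,14,1],
    [-85,120,0,0,0,21,1],
    [-114,161,0,0,0,28,1],
    [-142,201,0,0,0,35,1],
  ],
)

```text
clock: 0.6
position: [0.3393, 0.3346, 0.2393]
ee_rot: [0.955, 0.296, -0.0, 0.0]
ft_force: [1.7, 1.0, 0.6]
grip_width: 1.001
```

```bash
python3 -c "
from h import *
go(.5,.1,.23,0)
go(.482,-.341,.2,-78)"
```

```text
t 0.6 pos [0.3393 0.3346 0.2393] F [1.7 1.  0.6] j7 -0.15 -> [-2.000e-01  2.844e+02  9.300e+00] [1.000e-02 1.000e-02 3.444e+01]
t 0.6 pos [0.3393 0.3346 0.2393] F [1.7 1.  0.6] j7 -0.15 -> [-264.4  637.9   39.4] [ 1.0000e-02 -0.0000e+00  1.1244e+02]
```

Emit:
step_arm(
  commands=[
    [0,48,2,0,0,8,1],
    [0,96,4,0,0,16,1],
    [0,144,6,0,0,24,1],
    [0,192,8,0,0,32,1],
    [0,240,9,0,0,40,1],
  ],
)

```text
clock: 1.1
position: [0.476, 0.1375, 0.2301]
ee_rot: [0.999, -0.049, -0.0, 0.0]
ft_force: [0.6, 0.8, 0.3]
grip_width: 1.006
```

```bash
python3 -c "
from h import *
go(.482,-.341,.2,-78)"
```

```text
t 1.1 pos [0.476  0.1375 0.2301] F [0.6 0.8 0.3] j7 -0.2 -> [ 52.6 475.6  30.2] [1.000e-02 1.000e-02 7.241e+01]
```

Emit:
step_arm(
  commands=[
    [5,46,0,0,0,7.5,1],
    [10,92,0,0,0,15,1],
    [16,140,0,0,0,22.5,1],
    [21,188,0,0,0,30,1],
    [26,236,0,0,0,37,1],
  ],
)

```text
clock: 1.6
position: [0.4791, -0.0999, 0.2303]
ee_rot: [0.932, -0.363, -0.0, 0.0]
ft_force: [0.8, 0.6, -0.2]
grip_width: 0.998
```

```bash
python3 -c "
from h import *
go(.482,-.341,.2,-78)"
```

```text
t 1.6 pos [ 0.4791 -0.0999  0.2303] F [ 0.8  0.6 -0.2] j7 -0.23 -> [165.2 175.6  30.2] [1.000e-02 1.000e-02 3.544e+01]
```

Emit:
step_arm(
  commands=[
    [33,35,6,0,0,7.1,1],
    [66,70,12,0,0,14.2,1],
    [99,105,18,0,0,21.3,1],
    [132,140,24,0,0,28.4,1],
    [165,175.5,30,0,0,35.4,1],
  ],
)

```text
clock: 2.1
position: [0.4832, -0.3408, 0.1999]
ee_rot: [0.777, -0.629, -0.0, -0.0]
ft_force: [0.3, 0.6, -0.2]
grip_width: 1.003
```

Emit:
step_arm(
  commands=[
    [0,0,0,0,0,0,1],
    [0,0,0,0,0,0,1],
  ],
)

```text
clock: 2.3
position: [0.483, -0.3394, 0.1997]
ee_rot: [0.779, -0.627, -0.001, 0.0]
ft_force: [-0.2, 1.3, -0.9]
grip_width: 0.997
```

```bash
python3 - <<'E'
from h import *
from workcell import *
m=camera_model("wrist");i=snapshot("wrist");cv2.imwrite("pics/w1.png",i);np.savez("w1.npz",K=m["K"],T=m["T"])
go(.482,-.341,.056,-78)
E
```

```text
t 2.35 pos [ 0.4835 -0.3384  0.2   ] F [0.2 1.  0.4] j7 -0.37 -> [  2.4   2.  144. ] [0.02 0.05 0.38]
```

View pics/w1.png

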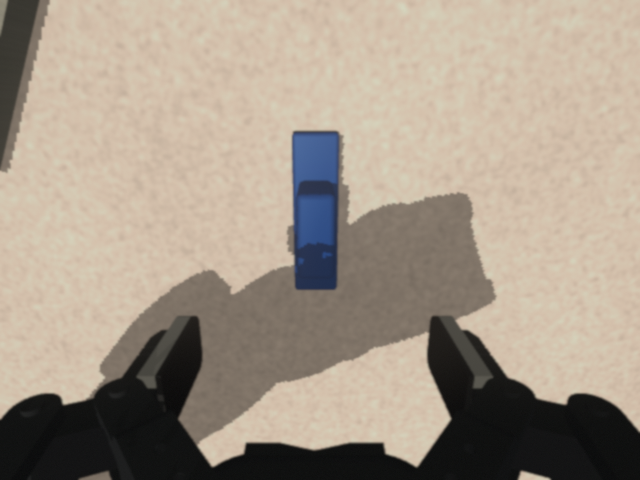

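The wrist view shows the scraper square to the jaws. Its foot spans about x 293–339 and y 131–289, with the handle in the middle. I'll check its position from this view.

```bash
python3 - <<'E'
from h import *
m=dict(np.load("w1.npz"));print(m["T"].round(3).tolist())
s=get_state()
R=Rn.from_quat(s["ee_rot"])
for c,z in [((293,132),.03),((339,132),.03),((336,289),.0),((295,289),.0),((336,289),.03),((298,195),.086),((336,195),.086)]:
    w=ray("",c,z,m);print(c,z,w.round(4),(R.inv().apply(w-s["position"])*1000).round(1))
E
```

```text
[[0.213, -0.927, -0.31, 0.562], [-0.977, -0.202, -0.066, -0.321], [-0.001, 0.317, -0.948, 0.334], [0.0, 0.0, 0.0, 1.0]]
(293, 132) 0.03 [ 0.5425 -0.3091  0.03  ] [-15.7 -63.9 170. ]
(339, 132) 0.03 [ 0.5498 -0.3426  0.03  ] [ 18.5 -63.9 170. ]
(336, 289) 0.0 [ 0.4107 -0.3747  0.    ] [ 20.1  78.9 200. ]
(295, 289) 0.0 [ 0.4026 -0.3374  0.    ] [-18.1  78.8 200. ]
(336, 289) 0.03 [ 0.4243 -0.3699  0.03  ] [ 18.3  64.6 170. ]
(298, 195) 0.086 [ 0.5087 -0.3221  0.086 ] [-10.4 -28.1 114. ]
(336, 195) 0.086 [ 0.5139 -0.3458  0.086 ] [ 13.9 -28.  114. ]
```

Emit:
step_arm(
  commands=[
    [1,1,35,0,0,0.2,1],
    [1.5,1,75,0,0,0.2,1],
    [1.5,1,110,0,0,0.2,1],
    [1.5,1,130,0,0,0.2,1],
    [1.5,1,144,0,0,0.2,1],
  ],
)

```text
clock: 2.85
position: [0.4831, -0.3391, 0.0552]
ee_rot: [0.779, -0.628, -0.001, -0.0]
ft_force: [0.3, -0.3, 0.8]
grip_width: 1.003
```

Emit:
step_arm(
  commands=[
    [0,0,0,0,0,0,1],
    [0,0,0,0,0,0,0.15],
    [0,0,0,0,0,0,0.15],
    [0,0,0,0,0,0,0.15],
    [0,0,0,0,0,0,0.15],
  ],
  force=50,
)

```text
clock: 3.35
position: [0.4831, -0.3407, 0.0569]
ee_rot: [0.778, -0.628, 0.0, -0.0]
ft_force: [-0.5, -0.1, 0.4]
grip_width: 0.332
```

Emit:
step_arm(
  commands=[
    [0,0,0,0,0,0,0.1],
    [0,0,0,0,0,0,0.1],
    [0,0,0,0,0,0,0.1],
    [0,0,0,0,0,0,0.1],
  ],
)

```text
clock: 3.75
position: [0.4831, -0.3408, 0.0569]
ee_rot: [0.778, -0.628, 0.0, -0.0]
ft_force: [-1.5, 1.4, 6.7]
grip_width: 0.305
```

```bash
python3 - <<'E'
from h import *
go(.482,-.341,.056,-78)
E
```

```text
t 3.75 pos [ 0.4831 -0.3408  0.0569] F [-1.5  1.4  6.7] j7 -0.27 -> [-0.   1.1  0.9] [-0.04 -0.03  0.13]
```

Emit:
step_arm(
  commands=[
    [0,0,-10,0,0,0,0.1],
    [0,0,-30,0,0,0,0.1],
    [0,0,-55,0,0,0,0.1],
    [0,0,-75,0,0,0,0.1],
    [0,0,-80,0,0,0,0.1],
  ],
  force=80,
)

```text
clock: 4.25
position: [0.4833, -0.3411, 0.1386]
ee_rot: [0.778, -0.628, 0.001, 0.0]
ft_force: [0.9, 0.3, -2.2]
grip_width: 0.294
```

```bash
python3 - <<'E'
from h import *
from workcell import *
go(.575,-.022,.137,-103.8)
cv2.imwrite("pics/w2.png",snapshot("wrist"))
E
```

```text
t 4.25 pos [ 0.4833 -0.3411  0.1386] F [ 0.9  0.3 -2.2] j7 -0.32 -> [-292.7 -156.7    1.3] [-0.12 -0.1  25.93]
```

View pics/w2.png

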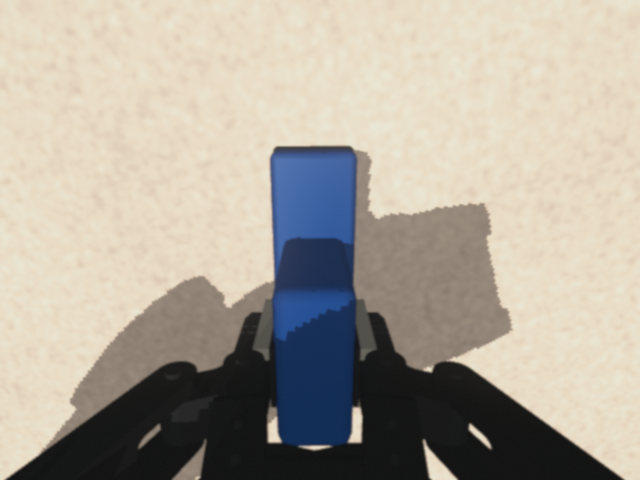

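The wrist view shows the scraper upright and centred between the fingers, clear of the bench, with its handle top near (315,290). I'll carry it to the plate now.

Emit:
step_arm(
  commands=[
    [-30,-16,0,0,0,2.6,0.1],
    [-65,-35,0,0,0,6,0.1],
    [-103,-55,0,0,0,9,0.1],
    [-141,-75,0,0,0,13,0.1],
    [-179,-96,0,0,0,16.5,0.1],
  ],
)

```text
clock: 4.8
position: [0.539, -0.1437, 0.1355]
ee_rot: [-0.678, 0.735, 0.0, -0.0]
ft_force: [1.0, 0.6, -1.8]
grip_width: 0.294
```

```bash
python3 - <<'E'
from h import *
go(.575,-.022,.137,-103.8)
E
```

```text
t 4.8 pos [ 0.539  -0.1437  0.1355] F [ 1.   0.6 -1.8] j7 -0.81 -> [-124.2  -26.3   -1.5] [0.07 0.   9.25]
```

Emit:
step_arm(
  commands=[
    [-38,-8,-1,0,0,3,0.1],
    [-70,-15,-1,0,0,5.5,0.1],
    [-98,-21,-1,0,0,7.5,0.1],
    [-118,-25,-1,0,0,9,0.1],
    [-124,-26.3,-1,0,0,9.2,0.1],
  ],
)

```text
clock: 5.3
position: [0.5748, -0.0213, 0.1361]
ee_rot: [-0.619, 0.785, 0.001, -0.0]
ft_force: [0.2, -0.2, -1.8]
grip_width: 0.293
```

Emit:
step_arm(
  commands=[
    [0,0,0,0,0,0,0.1],
    [0,0,0,0,0,0,0.1],
    [0,0,0,0,0,0,0.1],
  ],
)

```text
clock: 5.6
position: [0.5745, -0.0251, 0.1373]
ee_rot: [-0.618, 0.786, -0.0, -0.0]
ft_force: [-0.7, 0.6, -1.7]
grip_width: 0.295
```

```bash
python3 - <<'E'
from h import *
from workcell import *
go(.575,-.022,.092,-103.8)
i=snapshot("top");cv2.imwrite("pics/t2.png",cv2.resize(i[165:300,235:405],None,fx=4.4,fy=4.4,interpolation=cv2.INTER_CUBIC))
cv2.imwrite("pics/s2.png",snapshot("scene")[180:360,200:460].repeat(3,0).repeat(3,1))
E
```

```text
t 5.6 pos [ 0.5745 -0.0251  0.1373] F [-0.7  0.6 -1.7] j7 -1.15 -> [-3.1  0.3 45.3] [ 0.   -0.03  0.15]
```

View pics/t2.png

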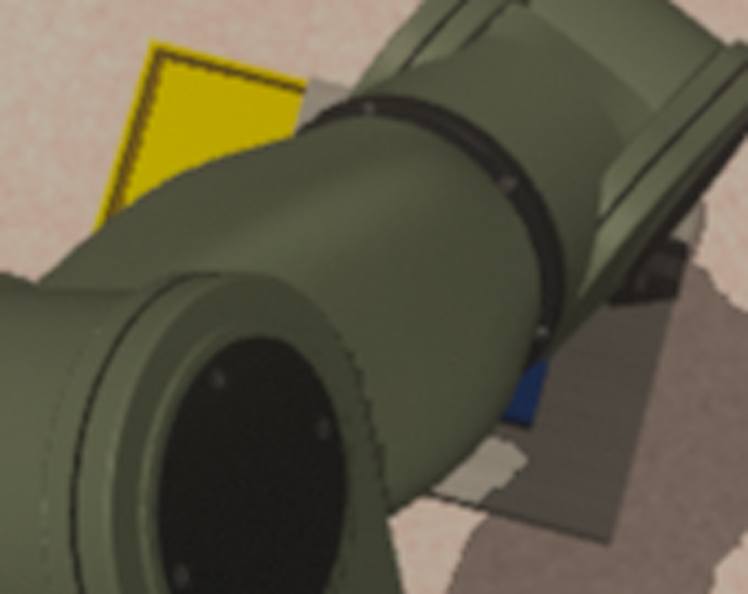

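View pics/s2.png

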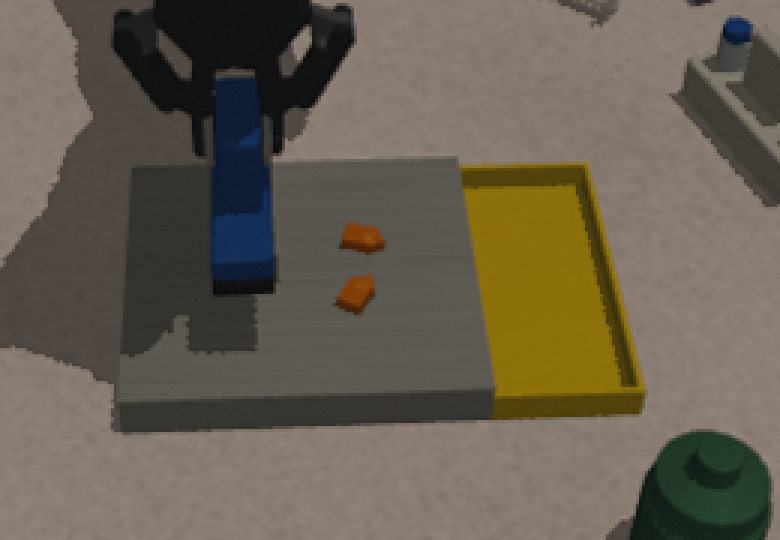

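In the scene crop the scraper hovers over the steel at (245,230), on the side away from the tray. The chips lie in front of it at (362,238) and (356,294). I'll lower it now.

Emit:
step_arm(
  commands=[
    [-2,0,20,0,0,0.1,0.1],
    [-2,0,36,0,0,0.1,0.1],
    [-2,0,44,0,0,0.1,0.1],
    [-2,0,48,0,0,0.1,0.1],
    [-2,0,48,0,0,0.1,0.1],
  ],
)

```text
clock: 6.2
position: [0.5752, -0.0222, 0.0893]
ee_rot: [-0.618, 0.786, -0.0, -0.0]
ft_force: [0.2, 0.2, -1.5]
grip_width: 0.296
```

Emit:
step_arm(
  commands=[
    [0,0,1,0,0,0,0.1],
    [0,0,2,0,0,0,0.1],
    [0,0,2,0,0,0,0.1],
  ],
)

```text
clock: 6.5
position: [0.5753, -0.0219, 0.0875]
ee_rot: [-0.618, 0.786, -0.0, 0.0]
ft_force: [-0.1, 0.0, -1.8]
grip_width: 0.294
```

Emit:
step_arm(
  commands=[
    [0,0,0.5,0,0,0,0.1],
    [0,0,1,0,0,0,0.1],
    [0,0,1,0,0,0,0.1],
  ],
)

```text
clock: 6.8
position: [0.5754, -0.0219, 0.087]
ee_rot: [-0.618, 0.786, -0.0, 0.0]
ft_force: [-3.8, 2.0, 10.6]
grip_width: 0.3
```

Emit:
step_arm(
  commands=[
    [-4,0,0,0,0,0,0.1],
    [-11,0,0,0,0,0,0.1],
    [-18,0,0,0,0,0,0.1],
    [-25,0,0,0,0,0,0.1],
    [-32,0,0,0,0,0,0.1],
  ],
)

```text
clock: 7.3
position: [0.5832, 0.0083, 0.0869]
ee_rot: [-0.618, 0.786, -0.001, -0.0]
ft_force: [-1.5, -4.9, 6.7]
grip_width: 0.293
```

```bash
python3 - <<'E'
from h import *
from workcell import *
s=get_state();print(s["ft_torque"].round(2))
go(.6075,.1035,.087,-103.8)
cv2.imwrite("pics/s3.png",snapshot("scene")[180:360,200:460].repeat(3,0).repeat(3,1))
E
```

```text
[-1.61  0.54  0.05]
t 7.3 pos [0.5832 0.0083 0.0869] F [-1.5 -4.9  6.7] j7 -1.16 -> [-98.2  -1.1  -0.2] [-0.09 -0.09  0.09]
```

View pics/s3.png

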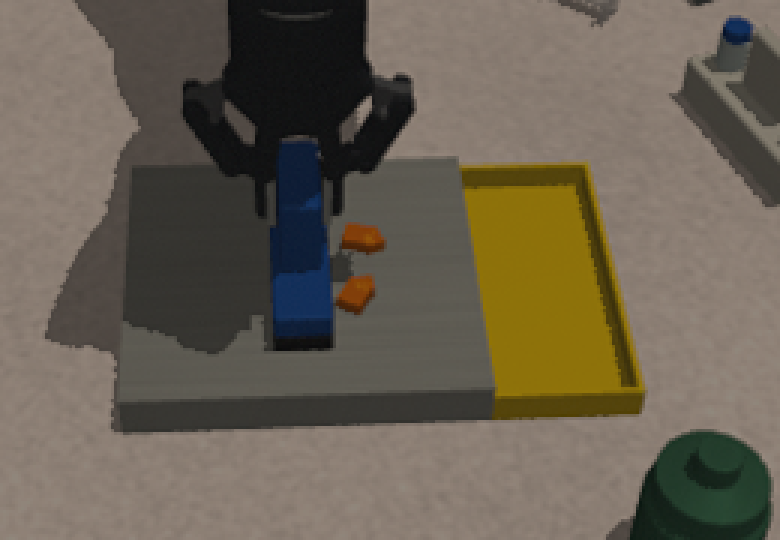

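The scene crop shows the rubber on the steel, just short of both chips (front edge at x≈333, chips at x≈340). Both chips are within its span, so I'll keep wiping.

Emit:
step_arm(
  commands=[
    [-7,0,0,0,0,0,0.1],
    [-15,0,0,0,0,0,0.1],
    [-23,0,0,0,0,0,0.1],
    [-31,0,0,0,0,0,0.1],
    [-39,0,0,0,0,0,0.1],
  ],
)

```text
clock: 7.85
position: [0.5924, 0.0463, 0.0869]
ee_rot: [-0.618, 0.786, -0.001, -0.0]
ft_force: [-2.0, -6.1, 7.5]
grip_width: 0.298
```

Emit:
step_arm(
  commands=[
    [-7,0,0,0,0,0,0.1],
    [-14,0,0,0,0,0,0.1],
    [-21,0,0,0,0,0,0.1],
    [-28,0,0,0,0,0,0.1],
    [-34,0,0,0,0,0,0.1],
  ],
)

```text
clock: 8.35
position: [0.6005, 0.0793, 0.0869]
ee_rot: [-0.618, 0.786, -0.001, -0.0]
ft_force: [-1.8, -6.4, 7.8]
grip_width: 0.292
```

```bash
python3 - <<'E'
from h import *
from workcell import *
go(.6075,.1035,.087,-103.8)
cv2.imwrite("pics/s4.png",snapshot("scene")[180:360,200:460].repeat(3,0).repeat(3,1))
E
```

```text
t 8.35 pos [0.6005 0.0793 0.0869] F [-1.8 -6.4  7.8] j7 -1.31 -> [-25.1  -1.1  -0.1] [-0.08 -0.09  0.1 ]
```

View pics/s4.png

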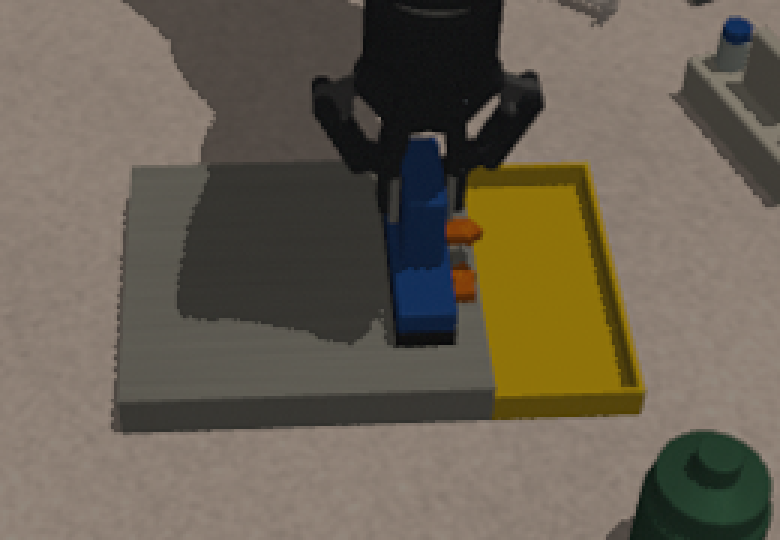

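Both chips are pushed against the foot and the first is already passing the tray edge, at (465,231) and (463,284). The fingers stay well above them.

Emit:
step_arm(
  commands=[
    [-7,0,0,0,0,0,0.1],
    [-14,0,0,0,0,0,0.1],
    [-21,0,0,0,0,0,0.1],
    [-28,0,0,0,0,0,0.1],
    [-34,0,0,0,0,0,0.1],
  ],
)

```text
clock: 8.9
position: [0.6085, 0.1124, 0.0869]
ee_rot: [-0.618, 0.786, -0.001, -0.0]
ft_force: [-1.2, -5.2, 7.9]
grip_width: 0.289
```

Emit:
step_arm(
  commands=[
    [0,0,0,0,0,0,0.1],
    [0,0,0,0,0,0,0.1],
  ],
)

```text
clock: 9.1
position: [0.6086, 0.1132, 0.087]
ee_rot: [-0.618, 0.786, -0.001, 0.0]
ft_force: [0.6, -1.3, 6.4]
grip_width: 0.29
```

```bash
python3 - <<'E'
from h import *
from workcell import *
go(.6075,.1035,.087,-103.8)
cv2.imwrite("pics/s5.png",snapshot("scene")[180:360,200:460].repeat(3,0).repeat(3,1))
E
```

```text
t 9.1 pos [0.6086 0.1132 0.087 ] F [ 0.6 -1.3  6.4] j7 -1.38 -> [ 9.7 -1.2 -0. ] [-0.08  0.    0.14]
```

View pics/s5.png

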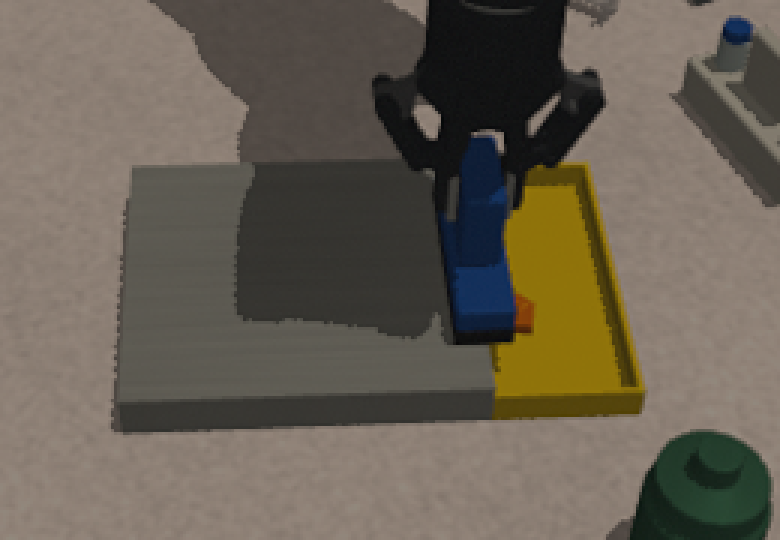

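One chip shows in the tray at (523,314); the other is hidden behind the scraper. I'll lift straight up and look.

Emit:
step_arm(
  commands=[
    [0,0,-10,0,0,0,0.1],
    [0,0,-30,0,0,0,0.1],
    [0,0,-60,0,0,0,0.1],
    [0,0,-85,0,0,0,0.1],
    [0,0,-90,0,0,0,0.1],
  ],
)

```text
clock: 9.65
position: [0.6089, 0.1131, 0.1793]
ee_rot: [-0.618, 0.786, -0.001, 0.001]
ft_force: [-1.4, 0.6, -3.0]
grip_width: 0.289
```

```bash
python3 - <<'E'
from h import *
from workcell import *
go(.483,-.341,.177,-77.9)
cv2.imwrite("pics/s6.png",snapshot("scene")[180:360,200:460].repeat(3,0).repeat(3,1))
E
```

```text
t 9.65 pos [0.6089 0.1131 0.1793] F [-1.4  0.6 -3. ] j7 -1.46 -> [471.   15.    1.8] [-1.900e-01  2.000e-02 -2.577e+01]
```

View pics/s6.png

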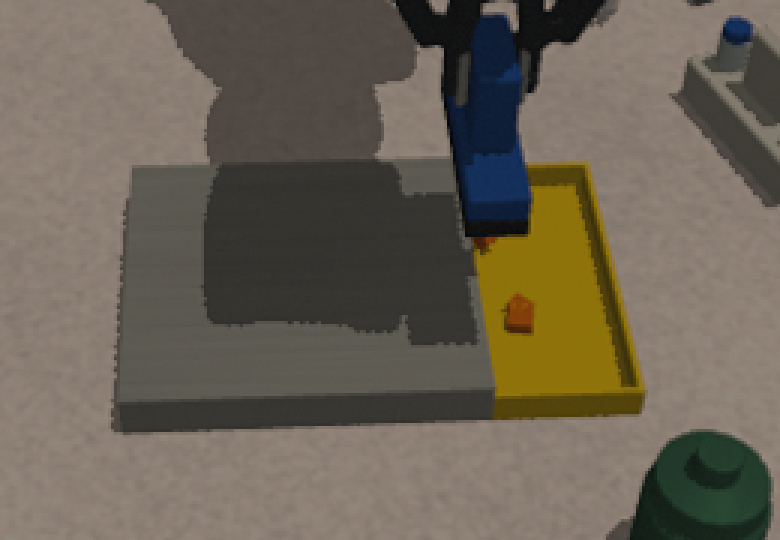

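One chip lies in the tray at (520,313). The other shows partly under the scraper at (485,243), at the tray's inner edge. I'll move away and look again before putting the scraper down.

Emit:
step_arm(
  commands=[
    [30,1,0,0,0,-1,0.1],
    [70,2,0,0,0,-4,0.1],
    [115,4,0,0,0,-7,0.1],
    [160,5,0,0,0,-10,0.1],
    [200,6,0,0,0,-12,0.1],
  ],
)

```text
clock: 10.2
position: [0.5538, -0.0815, 0.1756]
ee_rot: [-0.697, 0.717, 0.0, -0.0]
ft_force: [0.9, -0.8, -1.4]
grip_width: 0.293
```

```bash
python3 - <<'E'
from h import *
from workcell import *
go(.483,-.341,.147,-77.9)
cv2.imwrite("pics/s7.png",cv2.resize(snapshot("scene")[220:330,330:430],None,fx=6,fy=5.4,interpolation=cv2.INTER_CUBIC))
E
```

```text
t 10.2 pos [ 0.5538 -0.0815  0.1756] F [ 0.9 -0.8 -1.4] j7 -0.91 -> [261.4  63.7  28.7] [  0.07   0.   -13.67]
```

View pics/s7.png

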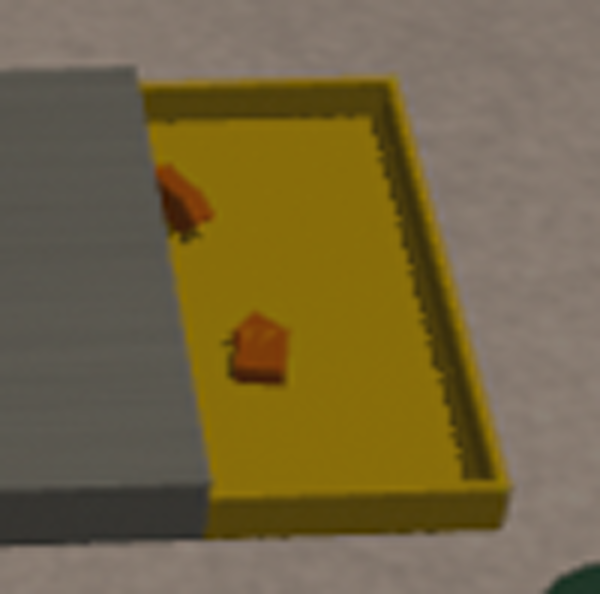

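Both chips are in the tray, one flat at (260,350) and one leaning against the steel's side at (185,200). I'll check from the top once the arm has moved clear, still holding the scraper.

Emit:
step_arm(
  commands=[
    [40,10,2,0,0,-2.5,0.1],
    [85,20,4,0,0,-5,0.1],
    [130,31,8,0,0,-7.5,0.1],
    [175,43,12,0,0,-10,0.1],
    [210,51,16,0,0,-11.5,0.1],
  ],
)

```text
clock: 10.75
position: [0.4965, -0.2904, 0.1595]
ee_rot: [0.765, -0.644, -0.0, 0.0]
ft_force: [1.1, 0.5, -2.9]
grip_width: 0.297
```

```bash
python3 - <<'E'
from h import *
from workcell import *
go(.483,-.341,.147,-77.9)
i=snapshot("top");cv2.imwrite("pics/t8.png",cv2.resize(i[170:270,240:330],None,fx=6,fy=6,interpolation=cv2.INTER_CUBIC))
E
```

```text
t 10.75 pos [ 0.4965 -0.2904  0.1595] F [ 1.1  0.5 -2.9] j7 -0.42 -> [47.6 21.9 12.5] [ 0.06  0.01 -2.28]
```

View pics/t8.png

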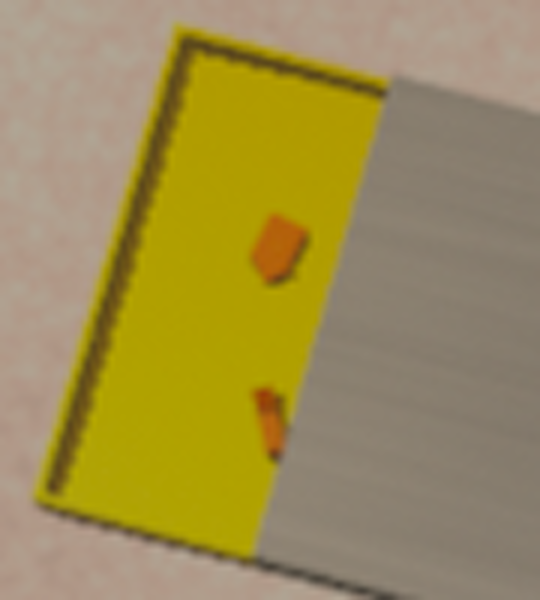

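From the top both chips lie wholly within the tray: one flat at (278,248), one on edge against the steel's side at (270,423). Next I'll put the scraper back.

Emit:
step_arm(
  commands=[
    [20,9,5,0,0,-1,0.1],
    [38,17,10,0,0,-1.9,0.1],
    [47.5,22,12.5,0,0,-2.3,0.1],
    [47.5,22,12.5,0,0,-2.3,0.1],
    [47.5,22,12.5,0,0,-2.3,0.1],
  ],
)

```text
clock: 11.3
position: [0.4847, -0.3377, 0.1476]
ee_rot: [0.778, -0.628, -0.0, -0.0]
ft_force: [-0.4, 0.7, -1.1]
grip_width: 0.293
```

```bash
python3 - <<'E'
from h import *
go(.483,-.341,.057,-77.9)
E
```

```text
t 11.3 pos [ 0.4847 -0.3377  0.1476] F [-0.4  0.7 -1.1] j7 -0.33 -> [ 2.9  2.3 90.6] [0.   0.05 0.03]
```

Emit:
step_arm(
  commands=[
    [1,1,25,0,0,0,0.1],
    [2,2,55,0,0,0,0.1],
    [2,2,75,0,0,0,0.1],
    [2,2,84,0,0,0,0.1],
    [2,2,88,0,0,0,0.1],
  ],
)

```text
clock: 11.8
position: [0.4831, -0.3403, 0.0596]
ee_rot: [0.778, -0.628, -0.0, -0.0]
ft_force: [0.9, -0.3, -2.1]
grip_width: 0.292
```

Emit:
step_arm(
  commands=[
    [0,0,1,0,0,0,0.1],
    [0,0,1.8,0,0,0,0.1],
    [0,0,1.8,0,0,0,0.1],
  ],
)

```text
clock: 12.1
position: [0.4831, -0.3412, 0.0587]
ee_rot: [0.778, -0.628, 0.0, 0.0]
ft_force: [-0.9, 0.1, -2.5]
grip_width: 0.296
```

Emit:
step_arm(
  commands=[
    [0,0,1,0,0,0,0.1],
    [0,0,1.5,0,0,0,0.1],
    [0,0,1.5,0,0,0,0.1],
  ],
)

```text
clock: 12.4
position: [0.483, -0.3412, 0.057]
ee_rot: [0.778, -0.628, 0.0, -0.0]
ft_force: [-1.5, 1.4, 5.1]
grip_width: 0.297
```

Emit:
step_arm(
  commands=[
    [0,0,-0.3,0,0,0,0.5],
    [0,0,-0.3,0,0,0,0.8],
    [0,0,-0.3,0,0,0,0.8],
    [0,0,-0.3,0,0,0,0.8],
    [0,0,-0.3,0,0,0,0.8],
  ],
)

```text
clock: 12.9
position: [0.4828, -0.3411, 0.0568]
ee_rot: [0.778, -0.628, -0.0, 0.0]
ft_force: [-0.4, 0.6, -0.2]
grip_width: 0.8
```

Emit:
step_arm(
  commands=[
    [0,0,-10,0,0,0,0.8],
    [0,0,-30,0,0,0,0.8],
    [0,0,-60,0,0,0,0.8],
    [0,0,-100,0,0,0,0.8],
    [0,0,-140,0,0,0,0.8],
  ],
)

```text
clock: 13.4
position: [0.4824, -0.3411, 0.199]
ee_rot: [0.778, -0.629, -0.0, 0.0]
ft_force: [0.5, 0.1, 0.1]
grip_width: 0.799
```

Emit:
step_arm(
  commands=[
    [0,0,0,0,0,0,0.8],
    [0,0,0,0,0,0,0.8],
    [0,0,0,0,0,0,0.8],
  ],
)

```text
clock: 13.7
position: [0.4826, -0.3408, 0.1965]
ee_rot: [0.778, -0.628, -0.0, 0.0]
ft_force: [1.1, 0.3, 0.0]
grip_width: 0.8
```

```bash
python3 - <<'E'
from h import *
from workcell import *
go(.483,-.341,.2,-77.9)
cv2.imwrite("pics/w9.png",snapshot("wrist"))
cv2.imwrite("pics/s9.png",snapshot("scene"))
E
```

```text
t 13.7 pos [ 0.4826 -0.3408  0.1965] F [1.1 0.3 0. ] j7 -0.36 -> [ 0.2 -0.4 -3.5] [0.03 0.04 0.03]
```

View pics/w9.png

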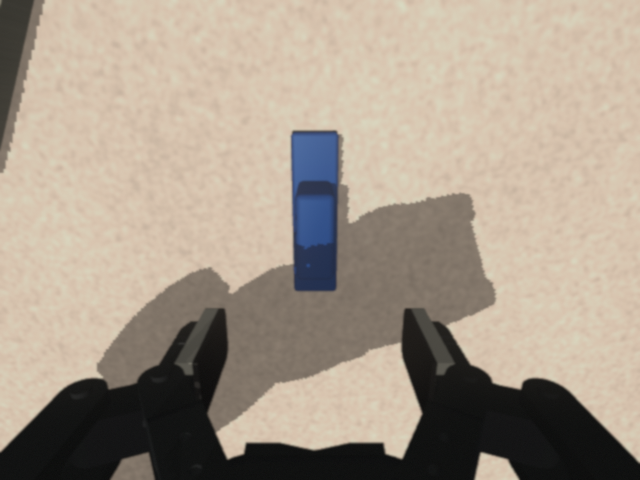

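View pics/s9.png

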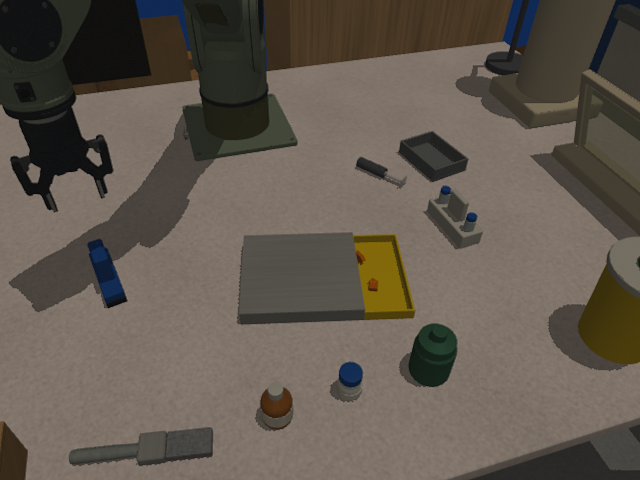

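The scraper stands upright at its first spot, at wrist view (315,210) and scene (107,272), almost the same pixels as before. Both chips are in the tray at scene (361,257) and (373,284), and the gripper is clear of everything. I'll hand in.

```bash
python3 -c "
from workcell import *
print(sign_off())"
```

```text
the job is handed in; nothing more can be done
None
```

I wiped both chips off the steel into the yellow tray with the scraper, then stood it back upright where I found it and let go. The job was handed in at about 13.8 s.

- **Chips:** the last pictures show both in the tray. One lies flat; the other stands on edge, leaning against the steel's side, and I left it that way. The fingers stayed about 40 mm above the chips throughout.
- **Scraper:** I released it within about 1 mm of where I gripped it, by the arm's own reading. The wrist and scene pictures agree with those from before.
- **Forces:** pressing on the plate peaked at about 11 N in the readings, and the wipe ran at about 7–8 N down with 5–6 N of drag. After release the gripper was clear and the wrist force was near zero.

No check failed or disagreed.

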